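Torque the pump's priming plug with a break-over wrench

ROBOT

A 6-joint arm with a two-finger parallel gripper is mounted at the origin on the work surface. World frame = base frame: x ahead of the robot, y to its left, z up, the work surface at z = 0. Lengths are in m, angles in rad, forces in N, time in s.
With the tool pointing down it reaches from about 0.25 to 0.775 m from the base axis. Payload 4 kg.
Tool frame: the origin (TCP) lies between the finger pads; the fingertips stand 14 mm ahead of it and the grasp point (between the pads) lies 5 mm behind it; z points along the fingers, y is the line along which they close (so a half turn about z gives the same grasp; the last joint's range is limited). The gripper opens to 94 mm and grips with 3 to 60 N. Pads are 16 mm wide; open, the fingers measure 119 mm over their backs; the gripper's body (75 mm by 177 mm) begins 78 mm behind the grasp point.
Start: joints at [1.186, 0.087, 1.371, -0, 1.684, -0.103], TCP at [0.153, 0.528, 0.22] pointing down, gripper open.
Joint ranges: [-3.1, 3.1], [-0.76, 2.03], [0.27, 2.55], [-1.08, 4.22], [0.17, 2.65], [-2.57, 2.57]. Speed limits (rad/s): [2.79, 2.79, 3.14, 3.14, 3.14, 3.14].

INTERFACE

Orientations are given as [roll, pitch, yaw] about the fixed x, y, z axes, in that order (R = Rz(yaw) Ry(pitch) Rx(roll)).
In Python, from bench import robot, snapshot gives the robot as it stands.
- The arm moves only by the tool carry_out, never from a script. Its argument "motion" is text: rows parted by semicolons, each of 4 numbers parted by spaces: the shift along the tool's x, y, z each as a share of 0.15 m, from -1 to 1, then the turn about the tool's z as a share of 180 degrees, from -1 to 1. A call has exactly 8 rows; each row is the pose to reach, as a shift and turn from the pose commanded when the call began, along the tool's axes at that moment, turning the shorter way round; what a row does not reach only later rows make up. A row lasts 1/10 s, in which the tool goes at most 50 mm and 8.59 degrees, less where a joint would pass 70% of its speed; a pose out of reach is approached as far as the arm can. A call with a number of a shift or a turn outside -1 to 1 is refused whole. A call with a gripper value outside its range is refused whole. "grip" is the opening, from -1 (shut) to 1 (fully open), set as the call begins (left out, the last holds). The fingers move at their own pace and stop on an object; the grip force is fixed at half the most. Time passes only in rows, so rows that repeat a pose let the fingers close, or fill a call up. It gives the time, the measured TCP pose, the force, the opening and the grip force at its end, in the units of the state.
- robot.get_obs(): the state, without advancing time (a new reading comes with each control period).
- snapshot(name): name is "scene" or "top" or "wrist"; returns a dict with "image" (384x512x3 uint8, red, green, blue), "fx", "fy", "cx", "cy" (pixels), "pose" (4x4, takes a point from camera to world coordinates); the wrist camera has in their place "hand_eye" (4x4, takes a point from camera to tool coordinates, whose origin is the TCP and whose axes are the flange's). Camera axes: x right, y up, looking along -z (the intrinsics and any distortion apply to the point x, -y, -z); pixel columns grow to the right and rows downward; lengths in m; the calibration is good to about 2 mm. The wrist camera is an equidistant fisheye: a pixel r from the principal point sees the ray r / f radians off the axis. A picture is of the moment at which its call begins: read the wrist's pose just before it. There is no depth.
- robot.close_job(): hands the job in; it is judged then, once.
The state is a dict: "time": time; "joint_positions": joint angles; "qvel": joint speeds; "joint_torque": joint torques, N m; "tool_pos": TCP position; "ee_rot": TCP orientation; "wrist_force": force on the tool from outside, world axes, zero at the start; "wrist_torque": the same for the moment, N m; "width": finger opening in m; "finger_force": force on a finger pad.
Only numpy, scipy, OpenCV 4.12 (cv2) and the standard library are available. Lean on these libraries where they do the work, as an engineer would, in place of code of your own. Each camera call takes 0.05 s, during which the arm holds its last target. There are 200 camera calls.

TASK

The square-headed priming plug on top of the water pump has only been run in by hand. Take the break-over torque wrench from its tray, seat its socket gently and fully home on the plug, and pull the handle clockwise until the hinge breaks over, stopping there and not bending it through to its stop. Then lift the wrench off, lay it gently back in its tray with the socket in the pocket and the handle in the cradle, and leave everything else on the slab where it is.

Things in the scene. Friction and masses are not known exactly. Their poses are not given: they have to be found in the camera images.
- wrench: break-over torque wrench, 0.55 kg, 290 mm long, 60 mm high. Origin: middle of the socket's mouth; z up, x along the straight handle to its end. The socket, a steel drum 46 mm across, has a 28 mm square hole 18 mm deep, open downwards, sides along x and y. Handle axis 44 mm above the mouth, hinge pin at x = 32 mm, slim steel tube to x = 120 mm, rubber grip to 270 mm; balances near x = 125 mm
- wrench_grip (a point): point on the handle's axis 150 mm from the socket's axis, 30 mm inside the near end of the black flat-sided rubber grip, which is 26 mm wide and 28 mm high. It turns with the handle
- wrench_handle (a joint): bend of the handle at its hinge, rad: 0 straight, grows as it is pulled clockwise (from above) past the head; stop at 0.35. Straight until a sideways pull of about 13.5 N at wrench_grip (16 N at 130 mm, 9.5 N at 200 mm from the socket's axis; less if the hand also twists), then it breaks over: it gives way and resists up to 40 per cent less. It springs straight when let go
- plug (a joint): turn of the brass plug, rad, tightening (clockwise from above) positive. It starts anywhere between -0.15 and 0.35, gets stiffer as it turns and comes to the wrench's set torque somewhere within the next rad; where cannot be told beforehand. It stays where it is left unless turned back. Only the wrench can turn it. The socket has about 0.08 rad of play on it either way
- plug_seat (a point): on the plug's vertical axis, on top of its round collar (50 mm across, 156 mm above the slab), where the socket's mouth comes to rest. x and y lie along the sides of the square head and turn with it: 26 mm square, 14 mm high, greased, the uppermost 4 mm chamfered to 20 mm. The socket goes on in any of four ways, 90 degrees apart
- pump: electric water pump, fixed. Origin on the slab below the plug; x along the shaft to the motor's end at 280 mm, y to the side without pipes. Casing 150 mm high, motor 138 mm high, terminal box on it 168 mm high; white pipes leave towards -x (elbow at 105 mm, 97 mm high) and -y (122 mm high, to 240 mm)
- tray: shallow grey plastic tray for the wrench, 370 by 116 mm, rim 22 mm high, fixed. Origin on the slab below the socket's place; x along the wrench to its handle's end. Socket pocket about the origin 54 mm square, walls 26 mm high; handle cradle at x = 234 to 262 mm: bed 38 mm high, 38 mm wide between cheeks 54 mm high
- tray_pocket (a point): middle of the pocket's floor, 8 mm above the slab: the wrench's origin lies here when it is in its tray, its x along the tray's x
- tiffin: bystander: stainless steel tiffin carrier of three tiers with clips and a carrying handle, 116 mm across, 228 mm high; origin under its middle
- tumbler: bystander: steel tumbler, 74 mm across, 95 mm high; origin under its middle
- brush: bystander: plastic scrubbing brush with a bow handle, 150 by 48 mm, 63 mm high; origin under its middle
- spanner: bystander: flat combination spanner lying on the slab, 200 mm long, 8 mm high; origin under its middle
- screwdriver: bystander: wood-handled screwdriver lying on the slab, 190 mm long, 26 mm high; origin under its middle
- tape: bystander: small ring of thread tape, 56 mm across, 15 mm high; origin under its middle
- elbow: bystander: brass pipe elbow, about 50 mm, 48 mm high; origin under its upright leg
- soap_dish: bystander: soap dish with a bar of soap, 120 by 85 mm, 31 mm high; origin under its middle

How it is judged:
On the way, in this order (a step that is already met when the one before it is completed fails the run):
1. the socket is fully home on the plug, the handle not yet broken over (horizontal distance between wrench and plug_seat below 0.004 m and z of wrench in the frame of plug_seat below 0.006 m and angle between wrench's own z axis and vertical below 0.2 rad and value of joint wrench_handle below 0.05 rad), for 0.1 s.
2. the handle has broken over (bent 0.08 rad or more) with the socket home on the plug (horizontal distance between wrench and plug_seat below 0.004 m and z of wrench in the frame of plug_seat below 0.006 m and angle between wrench's own z axis and vertical below 0.2 rad and value of joint wrench_handle above 0.08 rad), for 0.05 s.
At the end, for the whole second after the job is handed in: The wrench lies still and straight in its tray, released: its socket within 10 mm of the pocket's middle and on its floor (5 mm), level and along the tray (0.06 and 0.08 rad), the handle in the cradle; the plug is still tight (its joint at 0.4 rad or more) (horizontal distance between wrench and tray_pocket below 0.01 m and z of wrench in the frame of tray_pocket below 0.005 m and angle between wrench's own z axis and vertical below 0.06 rad and angle between the x axis of wrench and the x axis of tray, either way round below 0.08 rad and x of wrench_grip in the frame of tray_pocket above 0.1 m and value of joint wrench_handle below 0.05 rad and value of joint plug above 0.4 rad and linear speed of wrench below 0.02 m/s); the robot touches nothing.
It fails at once if the handle is bent through towards its stop (over 0.30 rad) (value of joint wrench_handle above 0.3 rad).
It fails at once if the socket is rammed down on the plug: more than 40 N between wrench and pump before it has slipped over the head (contact force between wrench and pump above 40 N and z of wrench in the frame of plug_seat above 0.011 m).
It fails at once if the wrench is dropped or pressed into its tray (over 60 N) (contact force between wrench and tray above 60 N).
It fails at once if a bystander is moved more than 30 mm (distance of any of tiffin, tumbler, brush, spanner, screwdriver, tape, elbow, soap_dish from where it was at the start of the episode above 0.03 m).
It also fails if it takes over 72 s, if anything falls off the work surface, if the arm or the gripper's body presses on something with over 40 N, if the wrist force passes 120 N, or if a joint passes its speed limit or range.

## Working session

There is one attempt and no reset: what is moved stays moved. The work goes in short steps, Python scripts to look and compute and a tool call to move; the robot and the scene stay as the last step left them, time stands still between calls to the robot, and variables do not carry over. Pictures are saved under pics/ and viewed, at most 10 in all, crops included, and the job is handed in when it is done.

Besides the shell and the picture viewer there is one more tool, called after "Emit:" by a JSON object that holds its "fn" and its "kwargs". carry_out: Moves the arm, as the interface text tells. Shift numbers are shares of 0.15 m and turn numbers shares of 180 degrees, none past 1 either way. Its arguments: {"type":"object","properties":{"motion":{"type":"string"},"grip":{"type":"number"}},"required":["motion"]}

```bash
ls; mkdir -p pics; cat > h.py <<'E'
import numpy as np, cv2
from bench import robot, snapshot
def save(s,name,scale=1.5):
    im=cv2.cvtColor(s["image"],cv2.COLOR_RGB2BGR)
    cv2.imwrite("pics/"+name,cv2.resize(im,None,fx=scale,fy=scale,interpolation=cv2.INTER_CUBIC))
def ray(s,u,v):
    d=np.array([(u-s["cx"])/s["fx"],-(v-s["cy"])/s["fy"],-1.0])
    T=np.array(s["pose"]); return T[:3,3],T[:3,:3]@d
def onz(s,u,v,z):
    o,d=ray(s,u,v); return o+d*(z-o[2])/d[2]
E
python3 - <<'E'
from h import *
import pickle
o=robot.get_obs(); print({k:np.round(v,3) for k,v in o.items()})
for n in("top","scene"):
    s=snapshot(n); save(s,n+"0.png",1.56); pickle.dump(s,open(n+"0.pkl","wb")); print(n,s["fx"],s["cx"],s["cy"],[k for k in s]); print(np.round(s["pose"],3))
E
```

```text
pics
{'time': np.float64(0.0), 'joint_positions': array([ 1.186,  0.088,  1.372,  0.   ,  1.684, -0.103]), 'qvel': array([-0.   ,  0.   , -0.   , -0.001,  0.001,  0.001]), 'joint_torque': array([ 1.0000e-03, -3.4019e+01, -3.0242e+01,  7.2000e-02,  3.3000e-02,
       -0.0000e+00]), 'tool_pos': array([0.153, 0.528, 0.218]), 'ee_rot': array([-3.139, -0.   ,  2.86 ]), 'wrist_force': array([-0.145,  0.371, -0.474]), 'wrist_torque': array([0.005, 0.008, 0.025]), 'finger_force': np.float64(0.0), 'width': np.float64(0.094)}
top 348.89216816028915 259.0981257280304 194.3859268475979 ['image', 'fx', 'fy', 'cx', 'cy', 'pose']
[[ 0.026  0.99  -0.141  0.414]
 [-1.     0.026 -0.002  0.036]
 [ 0.002  0.141  0.99   1.273]
 [ 0.     0.     0.     1.   ]]
scene 496.77952645438944 246.3601823915859 192.99256518421225 ['image', 'fx', 'fy', 'cx', 'cy', 'pose']
[[ 1.030e-01 -6.720e-01  7.340e-01  1.936e+00]
 [ 9.950e-01  6.900e-02 -7.700e-02 -1.240e-01]
 [ 1.000e-03  7.380e-01  6.750e-01  1.355e+00]
 [ 0.000e+00  0.000e+00  0.000e+00  1.000e+00]]
```

View pics/top0.png

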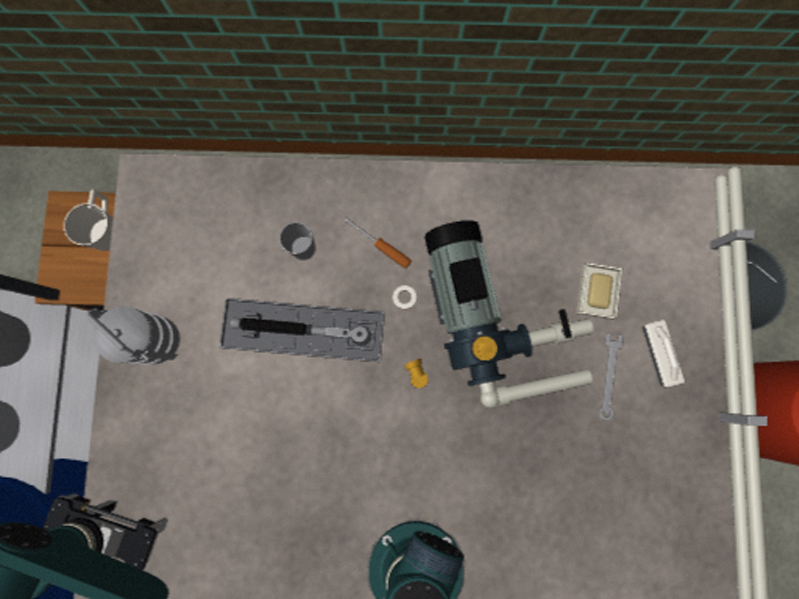

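View pics/scene0.png

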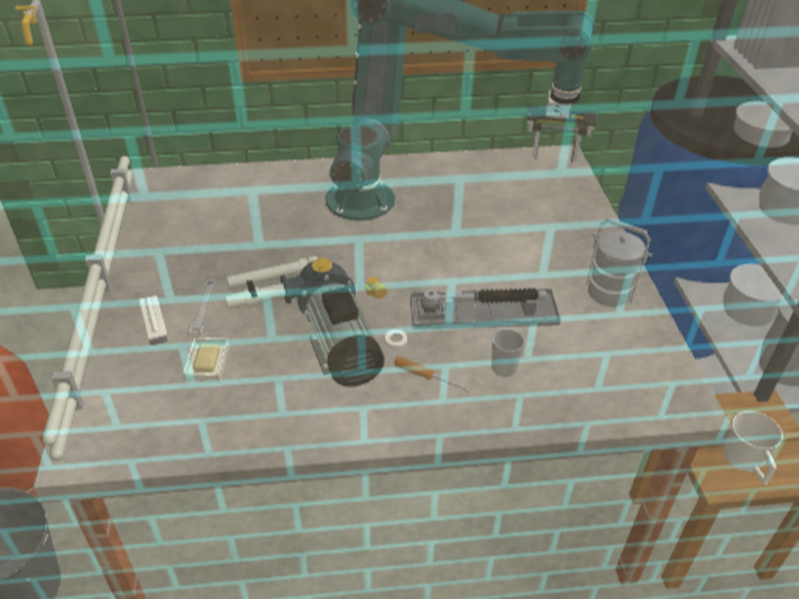

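Top view: the wrench lies in its tray with the socket near (360,333) and the handle end near (232,323). The brass plug is at (485,349) on the scaled picture. I'll zoom in on both.

```bash
python3 - <<'E'
from h import *
import pickle
s=pickle.load(open("top0.pkl","rb"))
im=cv2.cvtColor(s["image"],cv2.COLOR_RGB2BGR)
a=cv2.resize(im[185:237,138:250],None,fx=7,fy=7,interpolation=cv2.INTER_CUBIC)
b=cv2.resize(im[205:240,285:341],None,fx=6,fy=6,interpolation=cv2.INTER_CUBIC)
c=np.zeros((a.shape[0]+b.shape[0],a.shape[1],3),np.uint8); c[:a.shape[0]]=a; c[a.shape[0]:,:b.shape[1]]=b
cv2.imwrite("pics/crop.png",c); print(c.shape,a.shape)
for n,u,v,z in [("trayTL",226,299,.022),("TR",384,314,.022),("BR",381,360,.022),("BL",221,348,.022),("socket",360,333,.06),("end",236,323,.052),("plug",485,348,.16)]:
    print(n,onz(s,u/1.56,v/1.56,z).round(4))
E
```

```text
(574, 784, 3) (364, 784, 3)
trayTL [0.5905 0.4518 0.022 ]
TR [0.5649 0.084  0.022 ]
BR [0.4588 0.0876 0.022 ]
BL [0.4767 0.4551 0.022 ]
socket [0.5162 0.1348 0.06  ]
end [0.5322 0.4154 0.052 ]
plug [ 0.4837 -0.1296  0.16  ]
```

View pics/crop.png

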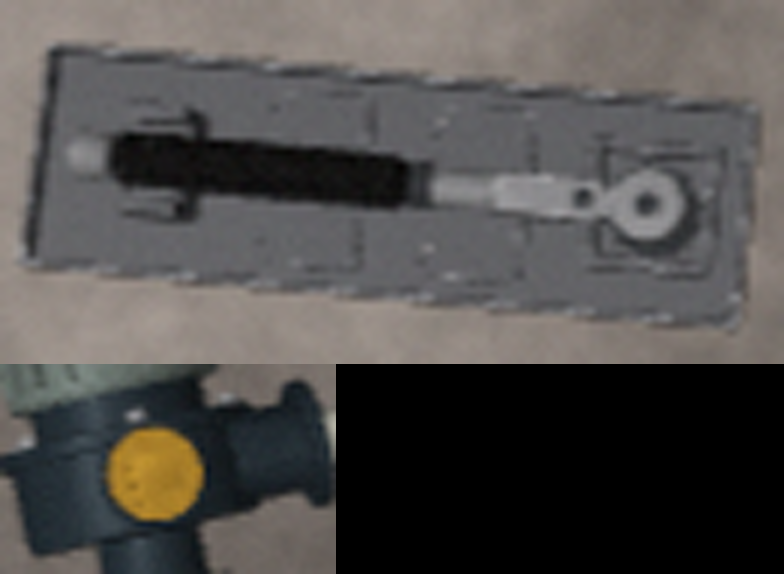

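The socket's top centre is at crop (648,205) and the handle end at (85,153). The plug's collar centre is at (155,474), but its square head can't be seen at this resolution. I'll hover over the wrench and use the wrist camera.

```bash
cat >> h.py <<'E'
def plan(x,y,z,yaw):
    o=robot.get_obs(); p=np.array(o["tool_pos"]); w=o["ee_rot"][2]
    d=np.array([x,y,z])-p; c,s=np.cos(w),np.sin(w)
    t=np.array([d[0]*c+d[1]*s, d[0]*s-d[1]*c, -d[2]])
    tr=(w-yaw+np.pi)%(2*np.pi)-np.pi
    print("pos",p.round(4),"yaw",round(float(w),4),"F",np.round(o["wrist_force"],1),"-> shares",(t/.15).round(3),"turn",round(tr/np.pi,4))
E
python3 - <<'E'
from h import *
import pickle
s=pickle.load(open("top0.pkl","rb"))
q=lambda x,y,k,u0,v0:(u0+(x+.5)/k-.5,v0+(y+.5)/k-.5)
S=onz(s,*q(648,205,7,138,185),.068);E_=onz(s,*q(85,153,7,138,185),.052);P=onz(s,*q(155,110,6,285,205),.158)
M=onz(s,453/1.56,232/1.56,.138)
d=E_-S;print("S",S,"E",E_,np.hypot(*d[:2]),"yaw",np.arctan2(d[1],d[0]),"P",P,"motor",M,np.arctan2(*(M-P)[1::-1]))
y=np.arctan2(d[1],d[0]); g=S[:2]+.135*np.array([np.cos(y),np.sin(y)]);print(g)
plan(g[0],g[1],.24,y)
E
```

```text
S [0.5141108  0.13626379 0.068     ] E [0.53427771 0.42108128 0.052     ] 0.28553057086354217 yaw 1.5001078890091417 P [ 0.48427833 -0.12831088  0.158     ] motor [ 0.73183741 -0.0629589   0.138     ] 0.258097449398179
[0.5236458  0.27092665]
pos [0.1528 0.5279 0.2184] yaw 2.8598 F [-0.8 -0.2 -1.1] -> shares [-2.851 -0.958 -0.144] turn 0.4328
```

Emit:
{"fn": "carry_out", "kwargs": {"motion": "-0.15 -0.05 0 0; -0.3 -0.1 0 0; -0.45 -0.15 0 0; -0.6 -0.2 0 0; -0.75 -0.25 0 0; -0.9 -0.3 0 0; -1 -0.33 0 0; -1 -0.33 0 0", "grip": 1}}

```text
time: 0.9
tool_pos: [0.2845, 0.4379, 0.2188]
ee_rot: [-3.14, 0.0, 2.857]
wrist_force: [0.1, 0.7, -0.4]
width: 0.0939
finger_force: 0.0
```

Emit:
{"fn": "carry_out", "kwargs": {"motion": "-0.15 -0.05 0 0; -0.3 -0.1 0 0; -0.45 -0.15 0 0; -0.6 -0.2 0 0; -0.75 -0.25 0 0; -0.9 -0.3 0 0; -1 -0.33 0 0; -1 -0.33 0 0"}}

```text
time: 1.7
tool_pos: [0.4142, 0.3494, 0.219]
ee_rot: [-3.141, -0.001, 2.858]
wrist_force: [-0.6, -0.3, 0.6]
width: 0.094
finger_force: 0.0
```

Emit:
{"fn": "carry_out", "kwargs": {"motion": "-0.1 -0.04 0 0.04; -0.2 -0.08 0 0.08; -0.3 -0.12 0 0.12; -0.4 -0.16 0 0.16; -0.5 -0.2 0 0.2; -0.6 -0.23 0 0.24; -0.7 -0.26 0 0.28; -0.8 -0.28 0 0.32"}}

```text
time: 2.5
tool_pos: [0.5166, 0.2771, 0.2195]
ee_rot: [-3.141, -0.001, 1.851]
wrist_force: [0.4, 0.8, -0.8]
width: 0.0939
finger_force: 0.0
```

```bash
python3 - <<'E'
from h import *
plan(.5236,.2709,.24,1.505)
print(robot.get_obs()["time"])
E
```

```text
pos [0.5166 0.2771 0.2195] yaw 1.8508 F [ 0.4  0.8 -0.8] -> shares [-0.053  0.033 -0.137] turn 0.1101
2.5
```

Emit:
{"fn": "carry_out", "kwargs": {"motion": "-0.02 0.01 -0.04 0.03; -0.04 0.02 -0.08 0.06; -0.05 0.03 -0.11 0.09; -0.053 0.033 -0.137 0.11; -0.053 0.033 -0.137 0.11; -0.053 0.033 -0.137 0.11; -0.053 0.033 -0.137 0.11; -0.053 0.033 -0.137 0.11"}}

```text
time: 3.3
tool_pos: [0.5238, 0.2701, 0.2397]
ee_rot: [-3.141, 0.0, 1.51]
wrist_force: [-0.7, 0.5, 0.1]
width: 0.0938
finger_force: 0.0
```

```bash
python3 - <<'E'
from h import *
import pickle
o=robot.get_obs(); s=snapshot("wrist"); s["tp"]=o["tool_pos"]; s["tr"]=o["ee_rot"]; pickle.dump(s,open("w1.pkl","wb")); save(s,"w1.png",1.56)
print(o["tool_pos"],o["ee_rot"]); print({k:np.round(s[k],4) for k in s if k!="image"})
E
```

```text
[0.5237803  0.27011756 0.23966777] [-3.14095282e+00  7.91928422e-05  1.50993065e+00]
{'fx': np.float64(297.3186), 'fy': np.float64(297.3186), 'cx': np.float64(256.1198), 'cy': np.float64(190.1203), 'hand_eye': array([[-1.000e-04,  9.662e-01,  2.578e-01,  7.360e-02],
       [ 1.000e+00,  1.000e-04,  2.000e-04, -2.000e-04],
       [ 2.000e-04,  2.578e-01, -9.662e-01, -1.666e-01],
       [ 0.000e+00,  0.000e+00,  0.000e+00,  1.000e+00]]), 'tp': array([0.5238, 0.2701, 0.2397]), 'tr': array([-3.1410e+00,  1.0000e-04,  1.5099e+00])}
```

View pics/w1.png

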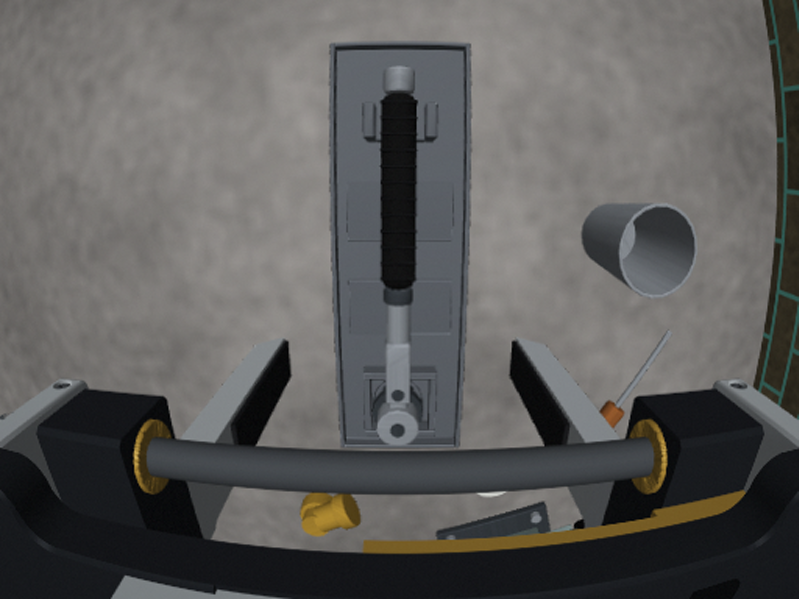

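Wrist view: the wrench lies almost along the tool's x axis. The socket boss is at (398,430), the near end of the grip at (399,290) and the handle end at (400,70). I'll turn these into positions.

```bash
cat >> h.py <<'E'
from scipy.spatial.transform import Rotation as Ro
def wonz(s,u,v,z,tp=None,tr=None):
    tp=s["tp"] if tp is None else tp; tr=s["tr"] if tr is None else tr
    a=np.array([u-s["cx"],v-s["cy"]]); r=np.hypot(*a); th=r/s["fx"]
    d=np.array([np.sin(th)*a[0]/r,-np.sin(th)*a[1]/r,-np.cos(th)])
    H=np.array(s["hand_eye"]); R=Ro.from_euler("xyz",tr).as_matrix()
    o=R@H[:3,3]+tp; d=R@H[:3,:3]@d
    return o+d*(z-o[2])/d[2]
E
python3 - <<'E'
from h import *
import pickle
s=pickle.load(open("w1.pkl","rb"))
f=lambda u,v,z:wonz(s,u/1.56,v/1.56,z)
S=f(398,430,.068);N=f(399,290,.066);E=f(400,68,.052)
print(S,N,E,f(331,445,.022),f(330,44,.022),f(460,446,.022),f(470,44,.022))
d=E-S;y=np.arctan2(d[1],d[0]);print(y,np.hypot(*d[:2]),np.hypot(*(N-S)[:2]))
g=S[:2]+.135*np.array([np.cos(y),np.sin(y)]);print(g)
plan(g[0],g[1],.047,y)
E
```

```text
[0.51396402 0.13743582 0.068     ] [0.52222894 0.25818115 0.066     ] [0.53329624 0.42719297 0.052     ] [0.44514306 0.09472537 0.022     ] [0.47732913 0.46066211 0.022     ] [0.57155399 0.0861617  0.022     ] [0.59293389 0.45361514 0.022     ]
1.5041763773211831 0.29040133964148307 0.12102786679330274
[0.52295107 0.27213635]
pos [0.5239 0.27   0.2397] yaw 1.5095 F [0.1 0.  0.5] -> shares [ 0.014 -0.007  1.285] turn 0.0017
```

Emit:
{"fn": "carry_out", "kwargs": {"motion": "0.014 -0.007 0.14 0; 0.014 -0.007 0.28 0; 0.014 -0.007 0.42 0; 0.014 -0.007 0.56 0; 0.014 -0.007 0.7 0; 0.014 -0.007 0.82 0; 0.014 -0.007 0.92 0; 0.014 -0.007 1 0"}}

```text
time: 4.15
tool_pos: [0.5229, 0.2719, 0.0888]
ee_rot: [-3.141, 0.0, 1.509]
wrist_force: [-0.3, 0.2, 0.5]
width: 0.0942
finger_force: 0.0
```

Emit:
{"fn": "carry_out", "kwargs": {"motion": "0 0 0.1 0; 0 0 0.2 0; 0 0 0.26 0; 0 0 0.285 0; 0 0 0.285 0; 0 0 0.285 0; 0 0 0.285 0; 0 0 0.285 0"}}

```text
time: 4.95
tool_pos: [0.5237, 0.2722, 0.0481]
ee_rot: [3.14, -0.001, 1.509]
wrist_force: [-1.0, -1.0, -0.4]
width: 0.0939
finger_force: 0.0
```

Emit:
{"fn": "carry_out", "kwargs": {"motion": "0 0 0 0; 0 0 0 0; 0 0 0 0; 0 0 0 0; 0 0 0 0; 0 0 0 0; 0 0 0 0; 0 0 0 0", "grip": -1}}

```text
time: 5.75
tool_pos: [0.5233, 0.272, 0.0473]
ee_rot: [3.142, -0.0, 1.509]
wrist_force: [-0.2, 0.1, 0.6]
width: 0.0333
finger_force: 0.0
```

```bash
python3 - <<'E'
from h import *
plan(.5230,.2721,.047,1.504); o=robot.get_obs(); print(o["width"],o["finger_force"],o["wrist_torque"])
E
```

```text
pos [0.5233 0.272  0.0473] yaw 1.5089 F [-0.2  0.1  0.6] -> shares [ 0.001 -0.002  0.002] turn 0.0015
0.033309486055434365 0.0 [-0.05955883  0.06147665  0.01377931]
```

Emit:
{"fn": "carry_out", "kwargs": {"motion": "0 0 0 0; 0 0 0 0; 0 0 0 0; 0 0 0 0; 0 0 -0.01 0; 0 0 -0.03 0; 0 0 -0.06 0; 0 0 -0.1 0"}}

```text
time: 6.55
tool_pos: [0.5227, 0.2718, 0.0617]
ee_rot: [-3.14, 0.001, 1.509]
wrist_force: [-0.0, -0.5, -5.5]
width: 0.0261
finger_force: 30.0
```

Emit:
{"fn": "carry_out", "kwargs": {"motion": "0 0 -0.13 0; 0 0 -0.26 0; 0 0 -0.4 0; 0 0 -0.54 0; 0 0 -0.68 0; 0 0 -0.82 0; 0 0 -0.95 0; 0 0 -1 0"}}

```text
time: 7.35
tool_pos: [0.5243, 0.2724, 0.2155]
ee_rot: [3.137, -0.002, 1.509]
wrist_force: [0.3, 0.2, -5.8]
width: 0.0257
finger_force: 30.0
```

Emit:
{"fn": "carry_out", "kwargs": {"motion": "0 0 -0.05 0; 0 0 -0.12 0; 0 0 -0.18 0; 0 0 -0.24 0; 0 0 -0.3 0; 0 0 -0.35 0; 0 0 -0.4 0; 0 0 -0.4 0"}}

```text
time: 8.15
tool_pos: [0.5238, 0.2722, 0.274]
ee_rot: [3.139, -0.001, 1.509]
wrist_force: [0.6, -0.4, -5.9]
width: 0.0258
finger_force: 30.0
```

```bash
python3 - <<'E'
from h import *
plan(.43,-.18,.285,1.505); o=robot.get_obs(); print(o["width"],o["finger_force"],o["wrist_torque"])
E
```

```text
pos [0.5238 0.2722 0.274 ] yaw 1.509 F [ 0.6 -0.4 -5.9] -> shares [-3.048 -0.438 -0.073] turn 0.0013
0.02580727174934512 29.998857378959656 [-0.02447709  0.0573256  -0.0309576 ]
```

Emit:
{"fn": "carry_out", "kwargs": {"motion": "-0.08 -0.01 0 0; -0.2 -0.03 0 0; -0.35 -0.05 0 0; -0.5 -0.07 0 0; -0.65 -0.09 0 0; -0.8 -0.11 0 0; -0.92 -0.13 0 0; -1 -0.15 0 0"}}

```text
time: 8.95
tool_pos: [0.4904, 0.1211, 0.272]
ee_rot: [-3.141, 0.001, 1.507]
wrist_force: [0.3, 0.1, -5.2]
width: 0.0262
finger_force: 30.0
```

Emit:
{"fn": "carry_out", "kwargs": {"motion": "-0.13 -0.02 0 0; -0.26 -0.03 0 0; -0.39 -0.05 0 0; -0.52 -0.07 0 0; -0.65 -0.09 0 0; -0.8 -0.11 0 0; -0.92 -0.13 0 0; -1 -0.15 0 0"}}

```text
time: 9.75
tool_pos: [0.4588, -0.0261, 0.272]
ee_rot: [-3.141, 0.0, 1.507]
wrist_force: [0.0, 0.2, -5.5]
width: 0.0258
finger_force: 30.0
```

Emit:
{"fn": "carry_out", "kwargs": {"motion": "-0.13 -0.02 0.02 0; -0.26 -0.03 0.04 0; -0.39 -0.05 0.06 0; -0.52 -0.07 0.08 0; -0.65 -0.09 0.1 0; -0.8 -0.11 0.12 0; -0.95 -0.13 0.14 0; -1 -0.15 0.14 0"}}

```text
time: 10.55
tool_pos: [0.427, -0.1745, 0.2504]
ee_rot: [-3.14, -0.0, 1.507]
wrist_force: [0.1, -0.0, -6.3]
width: 0.0258
finger_force: 30.0
```

Emit:
{"fn": "carry_out", "kwargs": {"motion": "0 0 0 0; 0 0 0 0; 0 0 0 0; 0 0 0 0; 0 0 0 0; 0 0 0 0; 0 0 0 0; 0 0 0 0"}}

```text
time: 11.35
tool_pos: [0.4281, -0.1729, 0.2512]
ee_rot: [3.142, -0.0, 1.509]
wrist_force: [-0.1, -0.7, -5.0]
width: 0.0261
finger_force: 30.0
```

```bash
python3 - <<'E'
from h import *
import pickle
o=robot.get_obs(); s=snapshot("wrist"); s["tp"]=o["tool_pos"]; s["tr"]=o["ee_rot"]; pickle.dump(s,open("w2.pkl","wb")); save(s,"w2.png",1.56)
print(o["tool_pos"],o["ee_rot"],o["time"])
E
```

```text
[ 0.42807431 -0.17286079  0.25124681] [ 3.14154465e+00 -1.13280991e-04  1.50911813e+00] 11.35
```

View pics/w2.png

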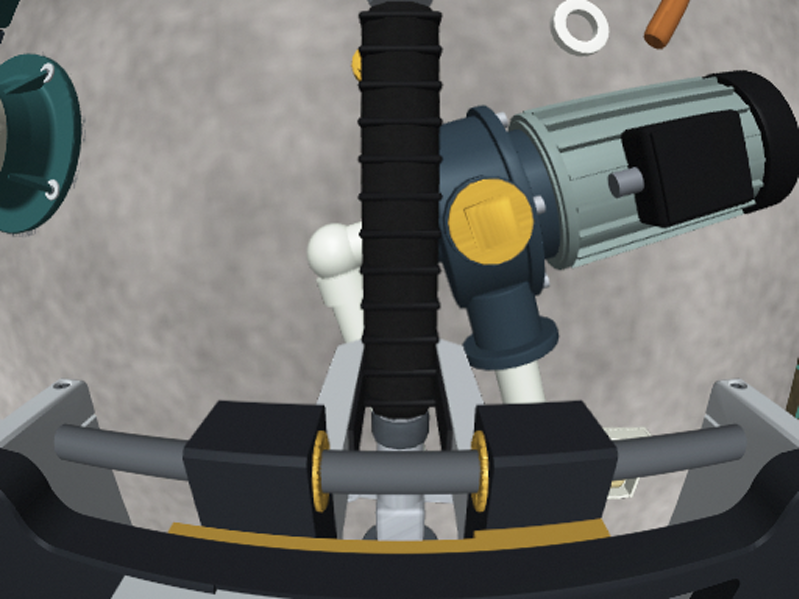

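The plug's collar is centred near (490,222). The square head is faintly visible, rotated about 15-20 degrees. I'll rectify that region onto the plane of the head's top, in world axes.

```bash
cat >> h.py <<'E'
def rect(s,cx,cy,z,half=.03,k=10000):
    n=int(2*half*k/1); g=np.arange(n)/k-half
    X,Y=np.meshgrid(cx+g,cy-g)  # cols: +x right, rows: +y up
    H=np.array(s["hand_eye"]); R=Ro.from_euler("xyz",s["tr"]).as_matrix()
    o=R@H[:3,3]+s["tp"]; P=(np.stack([X,Y,X*0+z],-1)-o)@(R@H[:3,:3])
    p=np.stack([P[...,0],-P[...,1],-P[...,2]],-1)
    r=np.hypot(p[...,0],p[...,1]); th=np.arctan2(r,p[...,2])*s["fx"]
    im=cv2.cvtColor(s["image"],cv2.COLOR_RGB2BGR)
    return cv2.remap(im,(s["cx"]+th*p[...,0]/r).astype(np.float32),(s["cy"]+th*p[...,1]/r).astype(np.float32),cv2.INTER_CUBIC)
E
python3 - <<'E'
from h import *
import pickle
s=pickle.load(open("w2.pkl","rb"))
im=s["image"].astype(int)
m=((im[...,0]>120)&(im[...,0]-im[...,2]>70)).astype(np.uint8); m[:, :285]=0; m[:105]=0; m[180:]=0; m[:,350:]=0
n,l,st,c=cv2.connectedComponentsWithStats(m); i=1+st[1:,4].argmax(); print(st[i],c[i])
cs,_=cv2.findContours((l==i).astype(np.uint8),0,1)
pts=np.array([wonz(s,u,v,.156) for u,v in cs[0][:,0]]); (x,y),r=cv2.minEnclosingCircle(pts[:,:2].astype(np.float32)*1000)
print("collar",x,y,r, "mean",pts.mean(0))
a=rect(s,x/1000,y/1000,.170,.03,6500)
b=rect(s,x/1000,y/1000,.156,.03,6500)
f=lambda a:cv2.createCLAHE(4,(3,3)).apply(cv2.cvtColor(a,cv2.COLOR_BGR2GRAY))
cv2.imwrite("pics/r2.png",np.hstack([f(a),f(b)]))
E
```

```text
[ 287  115   55   54 2327] [314.15169746 141.59905458]
collar 482.9186706542969 -127.79940032958984 24.94786834716797 mean [ 0.48280395 -0.12768382  0.156     ]
```

View pics/r2.png

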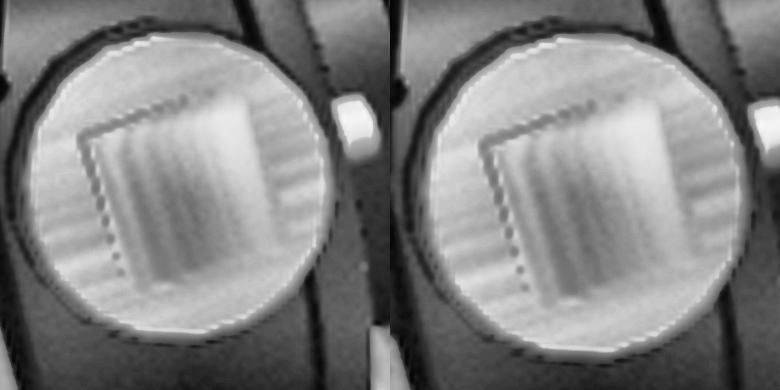

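```bash
python3 - <<'E'
from h import *
import pickle
s=pickle.load(open("w2.pkl","rb"))
a=rect(s,.4829-.0,-.1278,.163,.03,5000)
g=cv2.GaussianBlur(cv2.cvtColor(a,cv2.COLOR_BGR2GRAY),(0,0),5).astype(np.float32)
gx=cv2.Scharr(g,cv2.CV_32F,1,0);gy=-cv2.Scharr(g,cv2.CV_32F,0,1)
n=g.shape[0];X,Y=np.meshgrid(np.arange(n)-n/2,np.arange(n)-n/2)
for R in (13,16,19):
    m=np.hypot(X,Y)<R*5
    ang=np.degrees(np.arctan2(gy,gx))[m]; w=np.hypot(gx,gy)[m]**1
    h,_=np.histogram(ang%90,90,(0,90),weights=w); print(R,(h/h.max()*99).astype(int)[:40])
    z=(w*np.exp(4j*np.radians(ang))).sum(); print("mean deg",np.degrees(np.angle(z))/4, abs(z)/w.sum())
def tgt(yw,L=.135): return .4829+L*np.cos(yw),-.1278+L*np.sin(yw)
plan(*tgt(1.859),.2143,1.859)
E
```

```text
13 [55  0  0  2  3  2  0  1  3  0  0  3 11  0  0  0  3  0  0  0  7  0  1  0
  1  0 15  0  2  0  0  1 17  0  3  0  2  0  0  0]
mean deg 42.47347 0.21341246
16 [99  0  0  5  7 10  0  2  8  0  0  8 20  0  1  0  8  0  3  0 18  0  5  0
  4  0 24  0  3  0  0  2 32  2  9  0  5  0  0  1]
mean deg 25.66148 0.17204341
19 [99  0  0  5  7 11  0  3  8  0  0  8 27  0  4  1  9  1  5  0 17  0  5  0
  4  0 20  0  3  0  0  2 42  2  8  0  4  0  0  1]
mean deg 21.73623 0.21146737
pos [ 0.4281 -0.173   0.2512] yaw 1.509 F [-0.2 -0.2 -6. ] -> shares [1.168 0.038 0.246] turn -0.1114
```

```bash
python3 - <<'E'
from h import *
import pickle
s=pickle.load(open("w2.pkl","rb"))
for zz in (.156,.166,.170):
    a=rect(s,.4829,-.1278,zz,.03,5000)
    g=cv2.GaussianBlur(a.astype(np.float32).sum(2),(0,0),4)
    gx=cv2.Scharr(g,cv2.CV_32F,1,0);gy=-cv2.Scharr(g,cv2.CV_32F,0,1)
    n=g.shape[0];X,Y=np.meshgrid(np.arange(n)-n/2,np.arange(n)-n/2)
    m=np.hypot(X,Y)<18*5
    ang=np.degrees(np.arctan2(gy,gx))[m]; w=np.hypot(gx,gy)[m]**2
    h,_=np.histogram(ang%90,30,(0,90),weights=w); print(zz,(h/h.max()*99).astype(int))
    z=(w*np.exp(4j*np.radians(ang))).sum(); print("mean deg",np.degrees(np.angle(z))/4, abs(z)/w.sum())
E
```

```text
0.156 [31 49 89 76 99 70 59 74 69 56 39 32 22 21 24 23 22 17 15 11 11  9  8  7
  7  9 10 13 14 22]
mean deg 18.274685 0.4866008
0.166 [33 51 99 71 72 57 54 78 70 61 38 32 27 21 23 28 24 21 15 13 12  8  9  7
  7 10  9 14 16 22]
mean deg 18.894375 0.45320234
0.17 [31 52 99 70 65 50 50 75 69 64 38 34 26 19 23 25 25 19 14 12 10  8  8  6
  7  9 11 10 16 22]
mean deg 18.903416 0.45758024
```

Emit:
{"fn": "carry_out", "kwargs": {"motion": "0.1 0 0 -0.01; 0.22 0 0 -0.03; 0.36 0.01 0 -0.05; 0.5 0.01 0 -0.06; 0.65 0.02 0 -0.08; 0.8 0.02 0 -0.1; 0.92 0.03 0 -0.11; 1 0.03 0 -0.114"}}

```text
time: 12.2
tool_pos: [0.4417, -0.0216, 0.2514]
ee_rot: [3.141, -0.001, 1.87]
wrist_force: [0.1, 0.2, -5.1]
width: 0.0258
finger_force: 30.0
```

```bash
cat >> h.py <<'E'
def tgt(yw,L=.135,P=(.4829,-.1278)): return P[0]+L*np.cos(yw),P[1]+L*np.sin(yw)
E
python3 - <<'E'
from h import *
plan(*tgt(1.868),.2143,1.868)
E
```

```text
pos [ 0.4417 -0.0216  0.2514] yaw 1.8701 F [ 0.1  0.2 -5.1] -> shares [0.142 0.056 0.247] turn 0.0007
```

Emit:
{"fn": "carry_out", "kwargs": {"motion": "0.05 0.02 0.03 0; 0.1 0.04 0.07 0; 0.142 0.056 0.11 0; 0.142 0.056 0.15 0; 0.142 0.056 0.19 0; 0.142 0.056 0.22 0; 0.142 0.056 0.23 0; 0.142 0.056 0.23 0"}}

```text
time: 13.0
tool_pos: [0.4435, -0.001, 0.2164]
ee_rot: [-3.141, -0.0, 1.866]
wrist_force: [-1.2, 0.2, -5.7]
width: 0.0259
finger_force: 30.0
```

```bash
python3 - <<'E'
from h import *
plan(*tgt(1.868),.2143,1.868); print(robot.get_obs()["wrist_torque"])
s=snapshot("top"); im=cv2.cvtColor(s["image"],cv2.COLOR_RGB2BGR)
a=cv2.resize(im[165:245,260:360],None,fx=4,fy=4,interpolation=cv2.INTER_CUBIC)
s=snapshot("scene"); im=cv2.cvtColor(s["image"],cv2.COLOR_RGB2BGR)
b=cv2.resize(im[130:210,170:270],None,fx=4,fy=4,interpolation=cv2.INTER_CUBIC)
cv2.imwrite("pics/pre.png",np.hstack([a,b]))
E
```

```text
pos [ 0.4435 -0.001   0.2164] yaw 1.8664 F [-1.2  0.2 -5.7] -> shares [0.015 0.004 0.014] turn -0.0005
[-0.08127713  0.03035982 -0.00297145]
```

View pics/pre.png

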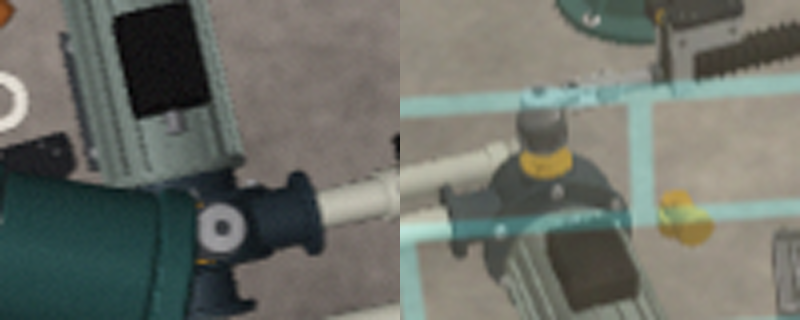

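The socket is centred over the plug in both views. The boss is at top crop (223,228), and the brass collar sits directly below the socket in the scene crop. I'll lower it gently.

Emit:
{"fn": "carry_out", "kwargs": {"motion": "0.015 0.004 0.007 0; 0.015 0.004 0.014 0; 0.015 0.004 0.021 0; 0.015 0.004 0.028 0; 0.015 0.004 0.035 0; 0.015 0.004 0.042 0; 0.015 0.004 0.049 0; 0.015 0.004 0.049 0"}}

```text
time: 13.9
tool_pos: [0.4434, 0.0016, 0.2092]
ee_rot: [-3.141, -0.0, 1.867]
wrist_force: [-0.6, -0.4, -5.0]
width: 0.0256
finger_force: 30.0
```

```bash
python3 - <<'E'
from h import *
plan(*tgt(1.868),.1953,1.868); print(robot.get_obs()["wrist_torque"])
s=snapshot("top"); im=s["image"].astype(int)
print(onz(s,260+223.5/4-.5,165+228.5/4-.5,.237))
E
```

```text
pos [0.4434 0.0016 0.2092] yaw 1.867 F [-0.6 -0.4 -5. ] -> shares [-0.002 -0.001  0.093] turn -0.0003
[0.00796133 0.01736678 0.00811652]
[ 0.48347096 -0.13137503  0.237     ]
```

Emit:
{"fn": "carry_out", "kwargs": {"motion": "0 0 0.006 0; 0 0 0.012 0; 0 0 0.018 0; 0 0 0.024 0; 0 0 0.03 0; 0 0 0.03 0; 0 0 0.03 0; 0 0 0.03 0"}}

```text
time: 14.75
tool_pos: [0.4436, 0.0016, 0.205]
ee_rot: [3.141, -0.0, 1.867]
wrist_force: [-0.3, 0.4, -5.5]
width: 0.026
finger_force: 30.0
```

Emit:
{"fn": "carry_out", "kwargs": {"motion": "0 0 0.006 0; 0 0 0.012 0; 0 0 0.018 0; 0 0 0.024 0; 0 0 0.03 0; 0 0 0.036 0; 0 0 0.036 0; 0 0 0.036 0"}}

```text
time: 15.55
tool_pos: [0.4435, 0.0016, 0.1995]
ee_rot: [3.142, -0.0, 1.867]
wrist_force: [-0.9, 0.3, -4.9]
width: 0.0258
finger_force: 30.0
```

Emit:
{"fn": "carry_out", "kwargs": {"motion": "0 0 0.005 0; 0 0 0.01 0; 0 0 0.015 0; 0 0 0.02 0; 0 0 0.025 0; 0 0 0.029 0; 0 0 0.029 0; 0 0 0.029 0"}}

```text
time: 16.35
tool_pos: [0.4436, 0.0016, 0.1952]
ee_rot: [3.141, 0.0, 1.867]
wrist_force: [-0.3, 0.1, -5.5]
width: 0.026
finger_force: 30.0
```

```bash
python3 - <<'E'
from h import *
plan(*tgt(1.868),.1953,1.868); print(robot.get_obs()["wrist_torque"])
E
```

```text
pos [0.4436 0.0016 0.1952] yaw 1.867 F [-0.3  0.1 -5.5] -> shares [-0.002 -0.002 -0.   ] turn -0.0003
[-0.09211611  0.04366605  0.02471199]
```

Emit:
{"fn": "carry_out", "kwargs": {"motion": "0 0 0.004 0; 0 0 0.007 0; 0 0 0.01 0; 0 0 0.013 0; 0 0 0.013 0; 0 0 0.013 0; 0 0 0.013 0; 0 0 0.013 0"}}

```text
time: 17.15
tool_pos: [0.4437, 0.0017, 0.1934]
ee_rot: [3.141, 0.0, 1.867]
wrist_force: [-0.4, 0.6, -1.6]
width: 0.0256
finger_force: 30.0
```

Contact is felt: the lifted weight dropped from 5.5 to 1.6 N, so the socket is seated. Now I'll pull clockwise in small arcs about the plug axis, 0.12 rad per call.

Emit:
{"fn": "carry_out", "kwargs": {"motion": "0 0.0135 0 0.0048; -0.0004 0.027 0 0.0095; -0.001 0.0405 0 0.0143; -0.0016 0.054 0 0.0191; -0.0025 0.0675 0 0.0239; -0.0036 0.081 0 0.0286; -0.005 0.0944 0 0.0334; -0.0065 0.1078 0 0.0382"}}

```text
time: 17.95
tool_pos: [0.4585, 0.0054, 0.1928]
ee_rot: [-3.139, -0.0, 1.746]
wrist_force: [-3.2, -0.1, -1.7]
width: 0.0255
finger_force: 30.1
```

Emit:
{"fn": "carry_out", "kwargs": {"motion": "0 0.0135 0 0.0048; -0.0004 0.027 0 0.0095; -0.001 0.0405 0 0.0143; -0.0016 0.054 0 0.0191; -0.0025 0.0675 0 0.0239; -0.0036 0.081 0 0.0286; -0.005 0.0944 0 0.0334; -0.0065 0.1078 0 0.0382"}}

```text
time: 18.75
tool_pos: [0.4743, 0.0075, 0.1927]
ee_rot: [-3.138, -0.001, 1.626]
wrist_force: [-5.7, -0.2, -0.9]
width: 0.0257
finger_force: 30.1
```

```bash
cat >> h.py <<'E'
def st(L=.135,P=(.4829,-.1278)):
    o=robot.get_obs(); w=o["ee_rot"][2]; f=np.array(o["wrist_force"]); c,s=np.cos(w),np.sin(w)
    d=np.array(o["tool_pos"])[:2]-P
    print("t",round(float(o["time"]),2),"yaw",round(float(w),3),"radial F",round(f[0]*c+f[1]*s,1),"tang F(cw+)",round(f[0]*s-f[1]*c,1),"Fz",round(f[2],1),"T",np.round(o["wrist_torque"],2),"R",np.hypot(*d).round(4),"az",np.arctan2(d[1],d[0]).round(4),"z",np.round(o["tool_pos"][2],4))
E
python3 -c "
from h import *
st()"
```

```text
t 18.75 yaw 1.626 radial F 0.1 tang F(cw+) -5.7 Fz -0.9 T [-0.43  1.21  0.44] R 0.1356 az 1.6342 z 0.1927
```

Emit:
{"fn": "carry_out", "kwargs": {"motion": "0 0.0135 0 0.0048; -0.0004 0.027 0 0.0095; -0.001 0.0405 0 0.0143; -0.0016 0.054 0 0.0191; -0.0025 0.0675 0 0.0239; -0.0036 0.081 0 0.0286; -0.005 0.0944 0 0.0334; -0.0065 0.1078 0 0.0382"}}

```text
time: 19.55
tool_pos: [0.4901, 0.0077, 0.1925]
ee_rot: [-3.137, -0.001, 1.506]
wrist_force: [-6.3, 1.7, -1.3]
width: 0.0259
finger_force: 30.1
```

```bash
python3 -c "
from h import *
st()"
```

```text
t 19.55 yaw 1.506 radial F 1.3 tang F(cw+) -6.4 Fz -1.3 T [-0.35  1.43  0.61] R 0.1356 az 1.5179 z 0.1925
```

Emit:
{"fn": "carry_out", "kwargs": {"motion": "0 0.0135 0 0.0048; -0.0004 0.027 0 0.0095; -0.001 0.0405 0 0.0143; -0.0016 0.054 0 0.0191; -0.0025 0.0675 0 0.0239; -0.0036 0.081 0 0.0286; -0.005 0.0944 0 0.0334; -0.0065 0.1078 0 0.0382"}}

```text
time: 20.35
tool_pos: [0.5058, 0.006, 0.1923]
ee_rot: [-3.136, -0.001, 1.387]
wrist_force: [-7.4, 1.2, -1.1]
width: 0.026
finger_force: 30.2
```

```bash
python3 -c "
from h import *
st()"
```

```text
t 20.35 yaw 1.387 radial F -0.1 tang F(cw+) -7.5 Fz -1.1 T [-0.19  1.59  0.58] R 0.1357 az 1.4015 z 0.1923
```

Emit:
{"fn": "carry_out", "kwargs": {"motion": "0 0.0135 0 0.0048; -0.0004 0.027 0 0.0095; -0.001 0.0405 0 0.0143; -0.0016 0.054 0 0.0191; -0.0025 0.0675 0 0.0239; -0.0036 0.081 0 0.0286; -0.005 0.0944 0 0.0334; -0.0065 0.1078 0 0.0382"}}

```text
time: 21.15
tool_pos: [0.5212, 0.0024, 0.1922]
ee_rot: [-3.135, -0.0, 1.267]
wrist_force: [-7.4, 2.3, 0.0]
width: 0.0259
finger_force: 30.3
```

```bash
python3 -c "
from h import *
st()"
```

```text
t 21.15 yaw 1.267 radial F -0.0 tang F(cw+) -7.8 Fz 0.0 T [-0.    1.76  0.6 ] R 0.1357 az 1.2851 z 0.1922
```

Emit:
{"fn": "carry_out", "kwargs": {"motion": "0 0.0135 0 0.0048; -0.0004 0.027 0 0.0095; -0.001 0.0405 0 0.0143; -0.0016 0.054 0 0.0191; -0.0025 0.0675 0 0.0239; -0.0036 0.081 0 0.0286; -0.005 0.0944 0 0.0334; -0.0065 0.1078 0 0.0382"}}

```text
time: 21.95
tool_pos: [0.536, -0.0029, 0.1921]
ee_rot: [-3.133, 0.0, 1.147]
wrist_force: [-7.9, 3.0, -0.5]
width: 0.0261
finger_force: 30.3
```

```bash
python3 -c "
from h import *
st()"
```

```text
t 21.95 yaw 1.147 radial F -0.5 tang F(cw+) -8.5 Fz -0.5 T [0.17 1.94 0.63] R 0.1357 az 1.169 z 0.1921
```

Emit:
{"fn": "carry_out", "kwargs": {"motion": "0 0.0135 0 0.0048; -0.0004 0.027 0 0.0095; -0.001 0.0405 0 0.0143; -0.0016 0.054 0 0.0191; -0.0025 0.0675 0 0.0239; -0.0036 0.081 0 0.0286; -0.005 0.0944 0 0.0334; -0.0065 0.1078 0 0.0382"}}

```text
time: 22.75
tool_pos: [0.5496, -0.0096, 0.1918]
ee_rot: [-3.131, 0.0, 1.027]
wrist_force: [-9.8, 4.9, -0.4]
width: 0.0257
finger_force: 30.1
```

```bash
python3 -c "
from h import *
st()"
```

```text
t 22.75 yaw 1.027 radial F -0.9 tang F(cw+) -10.9 Fz -0.4 T [0.62 2.24 0.37] R 0.1358 az 1.057 z 0.1918
```

Emit:
{"fn": "carry_out", "kwargs": {"motion": "0 0.0135 0 0.0048; -0.0004 0.027 0 0.0095; -0.001 0.0405 0 0.0143; -0.0016 0.054 0 0.0191; -0.0025 0.0675 0 0.0239; -0.0036 0.081 0 0.0286; -0.0036 0.081 0 0.0286; -0.0036 0.081 0 0.0286"}}

```text
time: 23.55
tool_pos: [0.559, -0.0155, 0.1914]
ee_rot: [-3.128, 0.001, 0.937]
wrist_force: [-11.5, 7.2, 0.1]
width: 0.0257
finger_force: 30.0
```

```bash
python3 -c "
from h import *
st()"
```

```text
t 23.55 yaw 0.937 radial F -1.0 tang F(cw+) -13.5 Fz 0.1 T [ 0.98  2.48 -0.05] R 0.1356 az 0.9754 z 0.1914
```

Emit:
{"fn": "carry_out", "kwargs": {"motion": "0 0.0135 0 0.0048; -0.0004 0.027 0 0.0095; -0.001 0.0405 0 0.0143; -0.0016 0.054 0 0.0191; -0.0025 0.0675 0 0.0239; -0.0025 0.0675 0 0.0239; -0.0025 0.0675 0 0.0239; -0.0025 0.0675 0 0.0239"}}

```text
time: 24.35
tool_pos: [0.5662, -0.0211, 0.1911]
ee_rot: [-3.126, 0.002, 0.861]
wrist_force: [-12.4, 7.4, -0.7]
width: 0.0258
finger_force: 30.1
```

```bash
python3 -c "
from h import *
st()"
```

```text
t 24.35 yaw 0.861 radial F -2.5 tang F(cw+) -14.2 Fz -0.7 T [ 1.32  2.77 -0.37] R 0.1353 az 0.9078 z 0.1911
```

The twist has reversed and the handle-line offset points to a bend of about 0.2 rad. I'll check it visually before going further.

```bash
python3 - <<'E'
from h import *
import pickle
o=robot.get_obs(); s=snapshot("wrist"); s["tp"]=o["tool_pos"]; s["tr"]=o["ee_rot"]; pickle.dump(s,open("w3.pkl","wb"))
s2=pickle.load(open("w2.pkl","rb"))
for q in (s2,s):
    g=q["image"].astype(int).sum(2)
    for r in (20,60,100,140,180):
        row=g[r,200:310]<110; i=np.where(row)[0]+200; print(r,i.min(),i.max(),np.median(i),end=" | ")
    print()
t=snapshot("top"); im=cv2.cvtColor(t["image"],cv2.COLOR_RGB2BGR)
a=cv2.resize(im[150:245,255:355],None,fx=4,fy=4,interpolation=cv2.INTER_CUBIC)
wi=cv2.cvtColor(s["image"],cv2.COLOR_RGB2BGR); wi=cv2.resize(wi,(507,380))
cv2.imwrite("pics/b3.png",np.hstack([a[:, :290],wi]))
E
```

```text
20 232 280 256.0 | 60 232 280 256.0 | 100 230 282 256.0 | 140 232 280 256.0 | 180 233 291 258.0 | 
20 235 281 258.0 | 60 234 281 257.5 | 100 232 282 265.0 | 140 233 280 256.5 | 180 234 279 256.5 |
```

View pics/b3.png

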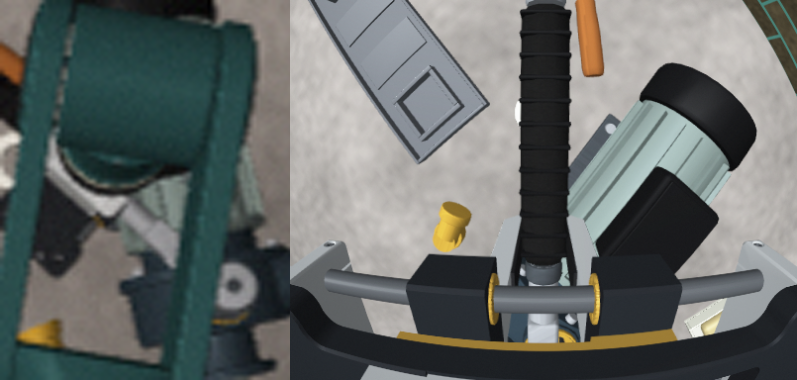

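The top view shows the tube's line passing to one side of the socket boss at (237,285). The wrist view shows the head kinked to the right of the straight grip at (568,335). So it has broken over, at about 0.2 rad. I'll stop here and unload backwards.

Emit:
{"fn": "carry_out", "kwargs": {"motion": "0 -0.018 0 -0.0064; -0.0007 -0.036 0 -0.0127; -0.0016 -0.054 0 -0.0191; -0.003 -0.072 0 -0.0255; -0.0045 -0.09 0 -0.0318; -0.0065 -0.108 0 -0.0382; -0.009 -0.1257 0 -0.0446; -0.01 -0.1345 0 -0.0477"}}

```text
time: 25.25
tool_pos: [0.5517, -0.0106, 0.1915]
ee_rot: [-3.132, 0.0, 1.014]
wrist_force: [-8.1, 4.4, -1.5]
width: 0.0259
finger_force: 30.2
```

```bash
python3 -c "
from h import *
st()"
```

```text
t 25.25 yaw 1.014 radial F -0.6 tang F(cw+) -9.2 Fz -1.5 T [0.62 1.85 0.6 ] R 0.1359 az 1.0401 z 0.1915
```

Emit:
{"fn": "carry_out", "kwargs": {"motion": "0 -0.0135 0 -0.0048; -0.0004 -0.027 0 -0.0095; -0.001 -0.0405 0 -0.0143; -0.0016 -0.054 0 -0.0191; -0.0025 -0.0675 0 -0.0239; -0.0025 -0.0675 0 -0.0239; -0.0025 -0.0675 0 -0.0239; -0.0025 -0.0675 0 -0.0239"}}

```text
time: 26.05
tool_pos: [0.5444, -0.0066, 0.1918]
ee_rot: [-3.136, -0.001, 1.088]
wrist_force: [-5.5, 2.2, -3.1]
width: 0.026
finger_force: 30.2
```

```bash
python3 -c "
from h import *
st()"
```

```text
t 26.05 yaw 1.088 radial F -0.6 tang F(cw+) -5.9 Fz -3.1 T [0.42 1.29 0.73] R 0.1359 az 1.1015 z 0.1918
```

Emit:
{"fn": "carry_out", "kwargs": {"motion": "0 -0.0135 0 -0.0048; -0.0004 -0.027 0 -0.0095; -0.001 -0.0405 0 -0.0143; -0.0016 -0.054 0 -0.0191; -0.0025 -0.0675 0 -0.0239; -0.0025 -0.0675 0 -0.0239; -0.0025 -0.0675 0 -0.0239; -0.0025 -0.0675 0 -0.0239"}}

```text
time: 26.85
tool_pos: [0.5368, -0.0035, 0.193]
ee_rot: [-3.141, -0.001, 1.162]
wrist_force: [-0.3, 1.6, -8.0]
width: 0.0259
finger_force: 30.0
```

```bash
python3 -c "
from h import *
st()"
```

```text
t 26.85 yaw 1.162 radial F 1.3 tang F(cw+) -0.9 Fz -8.0 T [0.65 0.26 0.  ] R 0.1355 az 1.162 z 0.193
```

Emit:
{"fn": "carry_out", "kwargs": {"motion": "0 -0.0135 0 -0.0048; -0.0004 -0.027 0 -0.0095; -0.001 -0.0405 0 -0.0143; -0.001 -0.0405 0 -0.0143; -0.001 -0.0405 0 -0.0143; -0.001 -0.0405 0 -0.0143; -0.001 -0.0405 0 -0.0143; -0.001 -0.0405 0 -0.0143"}}

```text
time: 27.65
tool_pos: [0.5314, -0.0014, 0.1935]
ee_rot: [3.141, -0.0, 1.207]
wrist_force: [-0.7, 2.0, -5.8]
width: 0.0261
finger_force: 30.0
```

```bash
python3 -c "
from h import *
st()"
```

```text
t 27.65 yaw 1.207 radial F 1.7 tang F(cw+) -1.4 Fz -5.8 T [0.33 0.02 0.01] R 0.1353 az 1.2047 z 0.1935
```

Emit:
{"fn": "carry_out", "kwargs": {"motion": "0 0 -0.01 0; 0 0 -0.03 0; 0 0 -0.05 0; 0 0 -0.07 0; 0 0 -0.09 0; 0 0 -0.11 0; 0 0 -0.13 0; 0 0 -0.15 0"}}

```text
time: 28.45
tool_pos: [0.5311, -0.0015, 0.216]
ee_rot: [3.141, 0.0, 1.207]
wrist_force: [0.7, 0.7, -4.9]
width: 0.0258
finger_force: 30.0
```

```bash
python3 -c "
from h import *
st()"
```

```text
t 28.45 yaw 1.207 radial F 0.9 tang F(cw+) 0.4 Fz -4.9 T [-0.06  0.    0.02] R 0.1352 az 1.2065 z 0.216
```

Emit:
{"fn": "carry_out", "kwargs": {"motion": "0 0 -0.04 0; 0 0 -0.1 0; 0 0 -0.16 0; 0 0 -0.22 0; 0 0 -0.28 0; 0 0 -0.32 0; 0 0 -0.35 0; 0 0 -0.35 0"}}

```text
time: 29.25
tool_pos: [0.5314, -0.0014, 0.2691]
ee_rot: [3.14, -0.0, 1.207]
wrist_force: [0.1, -0.9, -4.6]
width: 0.0262
finger_force: 30.0
```

```bash
python3 -c "
from h import *
plan(.5233,.272,.268,1.509)"
```

```text
pos [ 0.5314 -0.0014  0.2691] yaw 1.207 F [ 0.1 -0.9 -4.6] -> shares [ 1.684 -0.699  0.007] turn -0.0961
```

Emit:
{"fn": "carry_out", "kwargs": {"motion": "0.06 -0.03 0 0; 0.16 -0.07 0 0; 0.28 -0.12 0 0; 0.4 -0.17 0 0; 0.52 -0.22 0 0; 0.64 -0.27 0 0; 0.76 -0.32 0 0; 0.85 -0.35 0 0"}}

```text
time: 30.05
tool_pos: [0.5267, 0.1384, 0.2675]
ee_rot: [-3.14, -0.0, 1.208]
wrist_force: [1.4, 0.5, -6.1]
width: 0.0259
finger_force: 30.0
```

Emit:
{"fn": "carry_out", "kwargs": {"motion": "0.1 -0.04 0 -0.015; 0.22 -0.09 0 -0.03; 0.34 -0.14 0 -0.045; 0.46 -0.19 0 -0.06; 0.58 -0.24 0 -0.075; 0.7 -0.29 0 -0.09; 0.8 -0.335 0 -0.096; 0.834 -0.349 0 -0.096"}}

```text
time: 30.85
tool_pos: [0.5225, 0.2738, 0.2677]
ee_rot: [-3.141, -0.0, 1.511]
wrist_force: [0.5, 0.3, -5.2]
width: 0.0259
finger_force: 30.0
```

Emit:
{"fn": "carry_out", "kwargs": {"motion": "0 0 0.08 0; 0 0 0.18 0; 0 0 0.3 0; 0 0 0.42 0; 0 0 0.54 0; 0 0 0.64 0; 0 0 0.7 0; 0 0 0.7 0"}}

```text
time: 31.65
tool_pos: [0.5219, 0.2711, 0.1607]
ee_rot: [-3.138, 0.002, 1.508]
wrist_force: [-0.5, 0.4, -4.9]
width: 0.0258
finger_force: 30.0
```

```bash
python3 - <<'E'
from h import *
import pickle
plan(.5233,.272,.09,1.509)
o=robot.get_obs(); s=snapshot("wrist"); s["tp"]=o["tool_pos"]; s["tr"]=o["ee_rot"]; pickle.dump(s,open("w4.pkl","wb"))
g=s["image"].astype(int).sum(2)
for r in (20,60,100,140,180):
    i=np.where(g[r,200:310]<110)[0]+200; print(r,i.min(),i.max(),np.median(i),end=" | ")
save(s,"w4.png",1.56)
E
```

```text
pos [0.5219 0.2711 0.1607] yaw 1.5079 F [-0.5  0.4 -4.9] -> shares [0.007 0.009 0.472] turn -0.0004
20 233 279 256.0 | 60 232 280 256.0 | 100 231 282 256.5 | 140 232 280 256.0 | 180 233 279 256.0 |
```

View pics/w4.png

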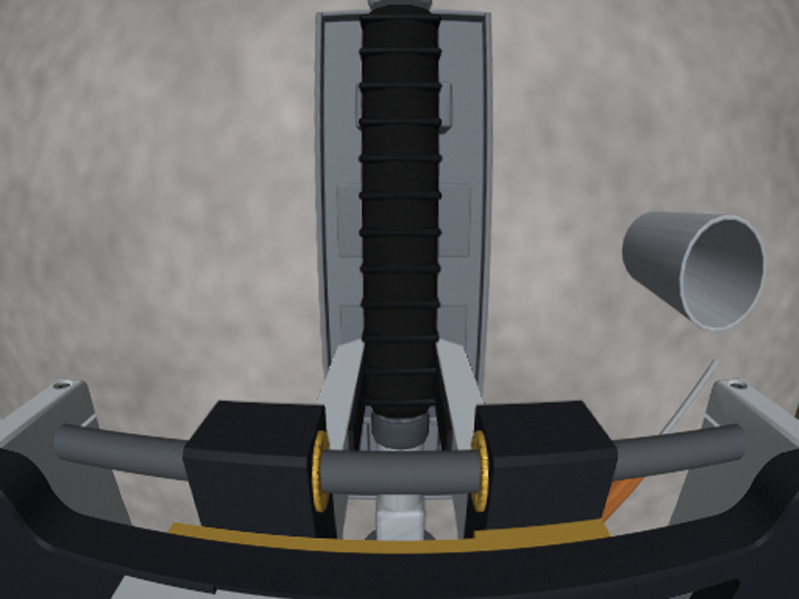

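The grip looks just as it did on pick-up, with the handle centred and its near end at about v=405. The tray lies squarely below it. Now I'll lower it.

Emit:
{"fn": "carry_out", "kwargs": {"motion": "0.007 0.009 0.08 0; 0.007 0.009 0.16 0; 0.007 0.009 0.25 0; 0.007 0.009 0.34 0; 0.007 0.009 0.42 0; 0.007 0.009 0.472 0; 0.007 0.009 0.472 0; 0.007 0.009 0.472 0"}}

```text
time: 32.5
tool_pos: [0.5245, 0.2731, 0.0925]
ee_rot: [3.141, -0.0, 1.509]
wrist_force: [-0.7, 0.3, -5.8]
width: 0.0259
finger_force: 30.0
```

```bash
python3 -c "
from h import *
plan(.5233,.272,.0485,1.509)"
```

```text
pos [0.5245 0.2731 0.0925] yaw 1.5086 F [-0.7  0.3 -5.8] -> shares [-0.008 -0.008  0.293] turn -0.0001
```

Emit:
{"fn": "carry_out", "kwargs": {"motion": "-0.006 -0.006 0.03 0; -0.006 -0.006 0.06 0; -0.006 -0.006 0.09 0; -0.006 -0.006 0.12 0; -0.006 -0.006 0.15 0; -0.006 -0.006 0.17 0; -0.006 -0.006 0.18 0; -0.006 -0.006 0.18 0"}}

```text
time: 33.3
tool_pos: [0.5232, 0.2721, 0.0651]
ee_rot: [-3.141, 0.0, 1.509]
wrist_force: [0.2, -0.8, -5.5]
width: 0.026
finger_force: 30.0
```

Emit:
{"fn": "carry_out", "kwargs": {"motion": "0 0 0.015 0; 0 0 0.03 0; 0 0 0.045 0; 0 0 0.06 0; 0 0 0.075 0; 0 0 0.09 0; 0 0 0.1 0; 0 0 0.1 0"}}

```text
time: 34.1
tool_pos: [0.5235, 0.2721, 0.0506]
ee_rot: [3.141, -0.0, 1.509]
wrist_force: [-1.0, 0.5, -4.9]
width: 0.0259
finger_force: 30.0
```

```bash
python3 -c "
from h import *
plan(.5233,.272,.0475,1.509);print(robot.get_obs()['wrist_torque'])"
```

```text
pos [0.5235 0.2721 0.0506] yaw 1.5086 F [-1.   0.5 -4.9] -> shares [-0.001 -0.001  0.02 ] turn -0.0001
[ 0.01716882  0.13165507 -0.00355124]
```

Emit:
{"fn": "carry_out", "kwargs": {"motion": "0 0 0.005 0; 0 0 0.01 0; 0 0 0.015 0; 0 0 0.02 0; 0 0 0.024 0; 0 0 0.024 0; 0 0 0.024 0; 0 0 0.024 0"}}

```text
time: 34.9
tool_pos: [0.5237, 0.2721, 0.0474]
ee_rot: [3.141, -0.0, 1.509]
wrist_force: [-0.6, -3.3, -0.2]
width: 0.0258
finger_force: 30.0
```

Emit:
{"fn": "carry_out", "kwargs": {"motion": "0 0 0.003 0; 0 0 0.006 0; 0 0 0.006 0; 0 0 0.006 0; 0 0 0.006 0; 0 0 0.006 0; 0 0 0.006 0; 0 0 0.006 0"}}

```text
time: 35.7
tool_pos: [0.5237, 0.2721, 0.0473]
ee_rot: [3.141, -0.0, 1.509]
wrist_force: [-2.3, -3.4, 4.5]
width: 0.0256
finger_force: 30.0
```

Emit:
{"fn": "carry_out", "kwargs": {"motion": "0 0 0 0; 0 0 0 0; 0 0 0 0; 0 0 0 0; 0 0 0 0; 0 0 0 0; 0 0 0 0; 0 0 0 0", "grip": 0.3}}

```text
time: 36.5
tool_pos: [0.5234, 0.2722, 0.0459]
ee_rot: [3.142, -0.0, 1.509]
wrist_force: [0.2, 0.1, 0.1]
width: 0.0614
finger_force: 0.0
```

Emit:
{"fn": "carry_out", "kwargs": {"motion": "0 0 -0.05 0; 0 0 -0.15 0; 0 0 -0.28 0; 0 0 -0.42 0; 0 0 -0.56 0; 0 0 -0.7 0; 0 0 -0.85 0; 0 0 -1 0"}}

```text
time: 37.3
tool_pos: [0.5236, 0.2722, 0.1987]
ee_rot: [3.14, -0.001, 1.509]
wrist_force: [0.1, 0.1, 0.3]
width: 0.0612
finger_force: 0.0
```

```bash
python3 - <<'E'
from h import *
import pickle
o=robot.get_obs(); s=snapshot("wrist"); s["tp"]=o["tool_pos"]; s["tr"]=o["ee_rot"]; save(s,"w5.png",1.56); print(o["tool_pos"],o["width"],o["time"])
E
```

```text
[0.52356169 0.2722216  0.19869829] 0.061171273451969266 37.3
```

View pics/w5.png

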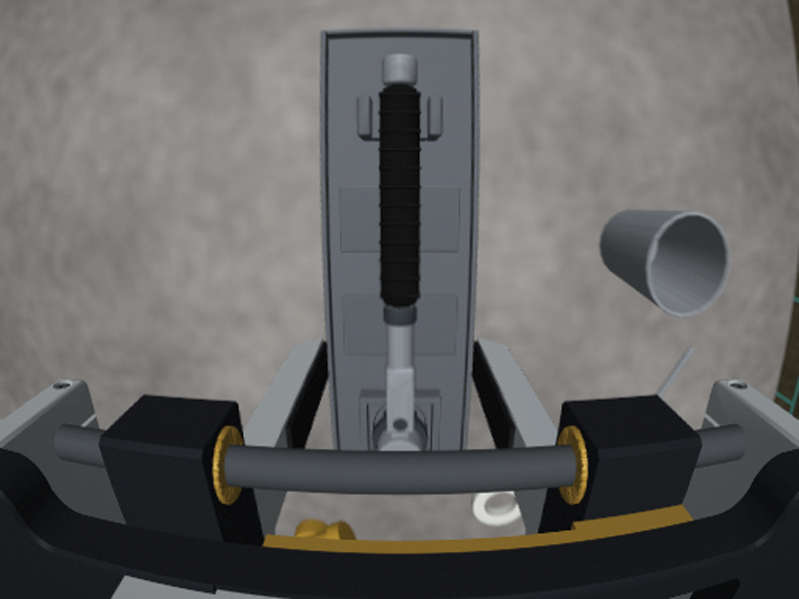

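The wrench lies straight in the tray, with the socket in the pocket at about (400,430) and the handle between the cradle cheeks at about (400,118). The gripper is clear, so I'm handing in.

```bash
python3 -c "
from bench import robot
print(robot.close_job())"
```

```text
the job is handed in; nothing more can be done
None
```

I tightened the plug until the wrench broke over (about 0.2 rad of bend by my estimate), laid the wrench back straight in its tray, and handed the job in at about 37 s. The hand-in returned no verdict, and the final plug angle (about 0.55 rad) is estimated, not measured.

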